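# Tip the prep board down onto its base

## Task

The wooden prep board stands on its long edge at the open side of the low rail-edged board base. Tip it over with a push high on its outer face so that it lies flat inside the base, then push it along the base until its leading edge is flush against the stop rail. Only push it with the fingers, do not pick it up, and leave the other things on the worktop where they are.

Things in the scene. Friction and masses are not known exactly. Their poses are not given: they have to be found in the camera images.
- prep_board: Loose wooden board, 0.6 to 0.8 kg, 220 mm long (its x), 30 mm thick (y), 160 mm wide (z), darker groove line on both faces. Starts upright on a long edge, 5 to 35 mm short of the base's open edge and nearly parallel to it. Origin: centre of the edge face it stands on; z up, -y face towards the base, +y the outer face to push. Lying properly in the base, its y points up and its top is 34 mm above the worktop.
- board_foot (a point): Middle of the board's long lower edge on the -y face: the edge about which it tips. A push of about 1 N near the top starts it; once about 11 degrees over it falls by itself.
- board_top (a point): Middle of the board's long upper edge on the -y face, 160 mm from board_foot; once the board lies in the base it is the lower leading edge, the one that meets the stop.
- board_middle (a point): Centre of the board's volume (80 mm above its origin along its z).
- board_base: Low base fixed to the worktop: ribbed black rubber floor 4 mm high, steel rail 14 mm high and 6 mm wide on three sides; inside 246 mm long (its x) by 200 mm deep (its y). Origin on the worktop under its centre, z up; side rails at x = +-123 mm, stop rail's inner face at y = -100 mm, open side without rail at y = +100 mm. The board fits between the side rails with 13 mm spare at each end.
- base_stop (a point): Middle of the stop rail's inner face, at floor height (4 mm above the worktop).
- base_mouth (a point): Middle of the base's open edge, at floor height.
- tumbler: Clear glass tumbler, 81 mm across and 92 mm high, standing towards the back left; origin under its centre. To be left alone.
- kitchen_timer: Round red and white kitchen timer, 66 mm across and 43 mm high, to the right of the base on the robot's side; origin under its centre. To be left alone.
- spoon_rest: Spoon-shaped ceramic dish with a red rim, 148 x 69 x 36 mm, right of the timer; origin under its centre. To be left alone.
- oil_bottle: Oil bottle, 62 mm across and 264 mm high, at the back beside the jars; origin under its centre. To be left alone.
- scissors: Red-handled scissors lying flat, 199 mm long and 9 mm high, at the left near the sink; origin near their pivot. To be left alone.

How it is judged:
On the way:
1. the board has tipped over onto the base and lies flat between the side rails (angle between prep_board's own y axis and vertical below 0.06 rad and x of board_middle in the frame of board_base between -0.025 and 0.025 m and y of board_middle in the frame of board_base below 0.085 m), for 0.2 s.
At the end, for the whole second after the job is handed in: The board lies flat (within 0.06 rad) between the side rails with its outer face up, the middle of its leading edge within 8 mm of the stop rail and square to it within 0.05 rad, at rest and released (angle between prep_board's own y axis and vertical below 0.06 rad and x of board_middle in the frame of board_base between -0.025 and 0.025 m and y of board_top in the frame of board_base below -0.092 m and angle between the z axis of prep_board and the y axis of board_base, either way round below 0.05 rad and linear speed of prep_board below 0.02 m/s); the robot touches nothing.
It fails at once if the board was picked up: the edge it tips about rose more than 30 mm, or its centre more than 25 mm above its standing height (height (world z) of board_foot above 0.03 m or height (world z) of board_middle above 0.105 m).
It fails at once if the tumbler, timer, spoon rest, oil bottle or scissors moved more than 20 mm (distance of any of tumbler, kitchen_timer, spoon_rest, oil_bottle, scissors from where it was at the start of the episode above 0.02 m).
It also fails if it takes over 35 s, if anything falls off the work surface, if the arm or the gripper's body presses on something with over 40 N, if the wrist force passes 120 N, or if a joint passes its speed limit or range.

## Robot

A 6-joint arm with a two-finger parallel gripper is mounted at the origin on a cart in front of the work surface, level with it; the furniture and walls round the work are solid. World frame = base frame: x ahead of the robot, y to its left, z up, the work surface at z = 0. Lengths are in m, angles in rad, forces in N, time in s.
With the tool pointing down it reaches from about 0.25 to 0.725 m from the base axis. Payload 4 kg.
Tool frame: the origin (TCP) lies between the finger pads; the fingertips stand 11 mm ahead of it and the grasp point (between the pads) lies 8 mm behind it (bot.tip_extent is the distance from the TCP to the fingertips, in m); z points along the fingers, y is the line along which they close (so a half turn about z gives the same grasp; the last joint's range is limited). The gripper opens to 85 mm and grips with 20 to 120 N. Pads are 22 mm wide; open, the fingers measure 114 mm over their backs; the gripper's body (76 mm by 85 mm) begins 54 mm behind the grasp point. The pads swing forward as they close: fully open they stand 13 mm farther back than shut.
Start: joints at [1.209, 0.241, 0.005, 1.335, 0, 1.571], TCP at [0.177, 0.468, 0.242] pointing down, gripper open.
Joint ranges: [-2.72, 2.72], [-1.05, 1.87], [-1.09, 1.28], [-1.99, 2.15], [-1.42, 1.44], [-3.14, 3.14]. Speed limits (rad/s): [2.79, 2.79, 3.14, 3.14, 3.14, 3.14].

## Interface

Orientations are given as a unit quaternion [x, y, z, w].
In Python, from workcell import bot gives the robot as it stands. The module is installed in compiled form; this text tells all that it offers.
- The arm moves only by the tool drive_tool, never from a script. Its argument "rows" is a list of rows, each an object of numbers: "dx", "dy", "dz": the shift along the tool's x, y, z in units of 50 mm (1.0 is 50 mm); "wx", "wy", "wz": the turn, a rotation vector about the tool's x, y, z in units of 5 degrees (1.0 is 5 degrees); "hand": the finger opening in mm, from 0 to 85.4. A call has 1 to 20 rows; each row is the pose to reach, as a shift and turn from the pose commanded when the call began, along the tool's axes at that moment; what a row does not reach only later rows make up. A row lasts 1/10 s, in which the tool goes at most 50 mm and 8.59 degrees, less where a joint would pass 70% of its speed; a pose out of reach is approached as far as the arm can. A call with a gripper value outside its range is refused whole. The fingers move at their own pace and stop on an object; the grip force is fixed at half the most. Time passes only in rows, so rows that repeat a pose let the fingers close. It gives the time, the measured TCP pose, the force, the opening and the grip force at its end, in the units of the state.
- bot.get_obs(): the state, without advancing time (a new reading comes with each control period).
- bot.camera(name): name is "side" or "top"; returns the picture (480x640x3 uint8, red, green, blue); there is no depth.
- bot.get_calibration(name): a dict with "vfov" (degrees; the focal length in pixels is half the picture's height over the tangent of half this angle, whatever the lens; pixels are square), "cx", "cy" (the principal point, pixels), "origin" and "rotation" of the camera in the world. Camera axes: x right, y up, looking along -z (the intrinsics and any distortion apply to the point x, -y, -z); pixel columns grow to the right and rows downward; lengths in m; the calibration is good to about 2 mm. A picture is of the moment at which its call begins. get_calibration takes no time and is no camera call.
- bot.job_done(): hands the job in; it is judged then, once.
Trained networks look in the newest picture that a camera, given by its name, has taken for a name from the list of things; names that differ only in an ending like _2 or _b are one class to them, and where a whole thing is asked for, a point or a joint stands for the part that bears it (a point fixed in the world has none). Each returns a list of dicts, best first, with "score" (0 to 1); they miss things now and then, are a little off and sometimes report something else, mostly with a low value. They report only what shows in the picture. A call takes as long as a camera call.
- bot.look_for(camera, thing): "extent" ([centre column, centre row, width, height] in pixels, round what is visible of it).
- bot.outline_of(camera, thing): "region" (480x640 bool, what is visible of it) and "extent" ([centre column, centre row, width, height] in pixels, round what is visible of it).
The state is a dict: "clock": time; "joint_pos": joint angles; "joint_vel": joint speeds; "tau": joint torques, N m; "eef_pos": TCP position; "tool_rot": TCP orientation; "ft_force": force on the tool from outside, world axes, zero at the start; "ft_torque": the same for the moment, N m; "grip_width": finger opening in m; "grasp_force": force on a finger pad.
Only numpy, scipy, OpenCV 4.12 (cv2) and the standard library are available. Lean on these libraries where they do the work, as an engineer would, in place of code of your own. Each camera call takes 0.05 s, during which the arm holds its last target. There are 200 camera calls.

## Working session

There is one attempt and no reset: what is moved stays moved. The work goes in short steps, Python scripts to look and compute and a tool call to move; the robot and the scene stay as the last step left them, time stands still between calls to the robot, and variables do not carry over. Pictures are saved under pics/ and viewed, at most 10 in all, crops included, and the job is handed in when it is done.

Besides the shell and the picture viewer there is one more tool, called as name([rows], argument=value, ...), one row to a line, values as JSON. drive_tool: Moves the arm, as the interface text tells. Its arguments: {"type":"object","properties":{"rows":{"type":"array","items":{"type":"object","properties":{"dx":{"type":"number"},"dy":{"type":"number"},"dz":{"type":"number"},"wx":{"type":"number"},"wy":{"type":"number"},"wz":{"type":"number"},"hand":{"type":"number"}}}}},"required":["rows"]}

```bash
mkdir -p pics
cat > h.py <<'E'
import numpy as np, cv2
from workcell import bot
def snap(c,n):
    im=bot.camera(c); cv2.imwrite(f'pics/{n}.png',cv2.cvtColor(im,cv2.COLOR_RGB2BGR)); return im
def K(c):
    k=bot.get_calibration(c); return k,240/np.tan(np.radians(k['vfov'])/2),np.array(k['origin']),np.array(k['rotation'])
def proj(c,p):
    k,f,o,R=K(c); q=(np.atleast_2d(p)-o)@R; return np.c_[k['cx']+f*q[:,0]/-q[:,2],k['cy']+f*q[:,1]/q[:,2]]
def ray(c,uv,z):
    k,f,o,R=K(c); uv=np.atleast_2d(uv).astype(float)
    d=np.c_[(uv[:,0]-k['cx'])/f,-(uv[:,1]-k['cy'])/f,-np.ones(len(uv))]@R.T
    return o+d*((z-o[2])/d[:,2])[:,None]
E
python3 - <<'E'
from h import *
for c in('top','side'):
    snap(c,c+'0'); print(bot.get_calibration(c))
    for t in('prep_board','board_base'):
        print(t,[(r['extent'],r['score']) for r in bot.look_for(c,t)][:2])
print(bot.get_obs())
E
```

```text
{'vfov': 52.58492646757435, 'cx': 319.0846655055761, 'cy': 233.00281524125245, 'origin': array([0.47187345, 0.09462286, 1.2408339 ]), 'rotation': array([ 0.03937401, -0.01931909, -0.70010252,  0.71269413])}
prep_board [([241.1, 235.2, 49.9, 94.7], 0.67)]
board_base [([299.9, 254.7, 108.1, 118.8], 0.91)]
{'vfov': 46.91157501581181, 'cx': 322.33622425046485, 'cy': 246.0429803321513, 'origin': array([0.50103355, 0.86537568, 1.28218743]), 'rotation': array([-0.0127733 ,  0.28507951,  0.95747806, -0.04245326])}
prep_board [([319.0, 329.1, 98.0, 68.1], 0.74), ([384.0, 220.6, 23.3, 22.5], 0.33)]
board_base [([340.1, 298.2, 113.5, 103.3], 0.87)]
{'clock': 0.3, 'joint_pos': array([1.20900008e+00, 2.40881080e-01, 4.55939171e-03, 1.33519930e+00,
       2.16396471e-05, 1.57080194e+00]), 'joint_vel': array([-5.86041552e-05, -2.42121156e-03,  3.37646069e-03,  2.00611457e-03,
       -1.61057493e-03, -5.33187099e-04]), 'tau': array([-9.95146693e-04, -3.71850586e+01,  2.52249008e+01,  9.16423945e-03,
       -6.54392670e-05,  1.19087281e-05]), 'eef_pos': array([0.17689702, 0.4674368 , 0.24199752]), 'tool_rot': array([ 1.79915865e-01,  9.83681935e-01, -3.54472452e-04, -7.58304112e-05]), 'ft_force': array([-0.12905801, -0.26375781,  0.47799839]), 'ft_torque': array([-0.00093053,  0.05024015, -0.02601713]), 'grasp_force': 0.0, 'grip_width': 0.08551569872276021}
```

View pics/top0.png

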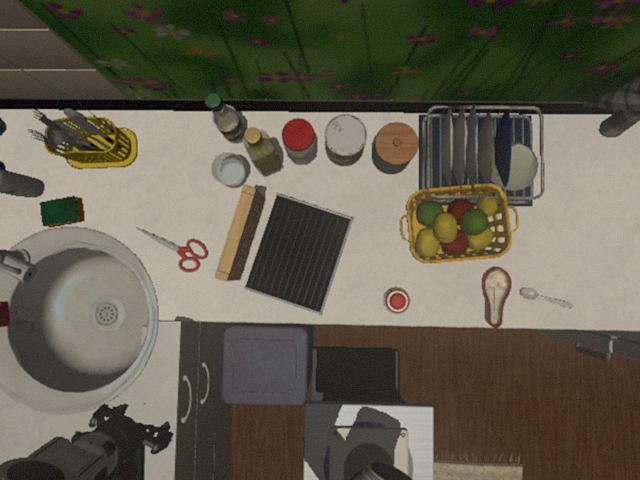

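View pics/side0.png

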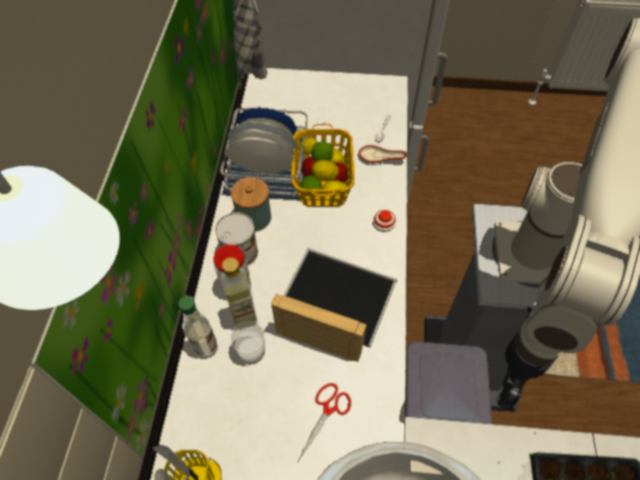

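Top view: base corners lie at about (278,195), (352,217), (322,311) and (247,288). The board's top edge runs from about (248,187) to (226,279), with the outer face to the left (world +y). I'll zoom in for exact corners.

```bash
sed -i 's/^import numpy.*/&\nfrom scipy.spatial.transform import Rotation as Ro/; s/np.array(k\[.rotation.\])/Ro.from_quat(k["rotation"]).as_matrix()/' h.py
python3 - <<'E'
from h import *
im=cv2.imread('pics/top0.png')[175:325,190:375]; cv2.imwrite('pics/topz.png',cv2.resize(im,None,fx=4,fy=4,interpolation=cv2.INTER_CUBIC))
P=ray('top',[(278,195),(352,217),(322,311),(247,288)],.014);print(P.round(3))
print(proj('side',P).round(1))
E
```

```text
[[0.669 0.237 0.014]
 [0.616 0.048 0.014]
 [0.378 0.119 0.014]
 [0.432 0.31  0.014]]
[[278.5 307.8]
 [307.1 247.3]
 [393.8 276.6]
 [370.6 341.7]]
```

View pics/topz.png

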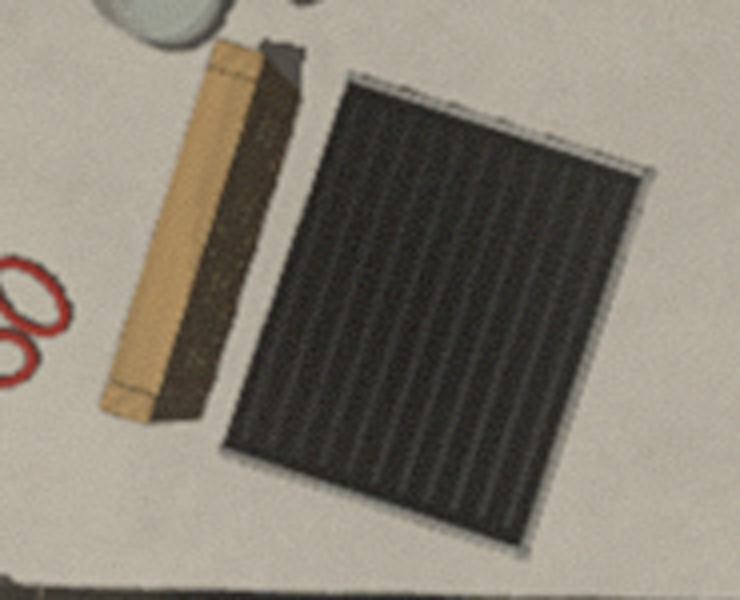

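Zoomed view: board top-face corners (215,40), (263,55), (152,423), (102,408); foot edge (300,95) to (203,418); base outer corners (350,72), (655,168), (527,553), (222,447).

Run:
```python
from h import *
z=lambda a:np.array(a)/4+[190-.375,175-.375]
B=ray('top',z([(350,72),(655,168),(527,553),(222,447)]),.014)
T=ray('top',z([(215,40),(263,55),(152,423),(102,408)]),.16)
F=ray('top',z([(300,95),(203,418)]),0)
for n,A in(('B',B),('T',T),('F',F)):print(n,A.round(4)[:,:2].tolist(),np.linalg.norm(np.diff(A,axis=0),axis=1).round(3))
ex=B[0]-B[3]; ex+=B[1]-B[2]; yaw=np.arctan2(ex[1],ex[0]); print('base yaw x',yaw,'y axis', [-np.sin(yaw),np.cos(yaw)])
R=np.array([[np.cos(yaw),-np.sin(yaw)],[np.sin(yaw),np.cos(yaw)]])
c=B[:,:2].mean(0)+R@[0,.003]; print('base centre',c)
print('T in base',((T[:,:2]-c)@R).round(4).tolist()); print('F',((F[:,:2]-c)@R).round(4).tolist()); print('B',((B[:,:2]-c)@R).round(4).tolist())
t=(T[0]+T[1]-T[2]-T[3]);print('board yaw',np.arctan2(t[1],t[0]),'mid',T.mean(0))
for n,a in(('B',B),('T',T)):print(n,proj('side',a).round(0).tolist())
# tumbler, scissors etc.
for t in('tumbler','oil_bottle','scissors'):
    e=bot.look_for('top',t)
    if e: print(t,e[0]['extent'],ray('top',[e[0]['extent'][:2]],.05))
```

```text
B [[0.6756, 0.2398], [0.6168, 0.0442], [0.3734, 0.1209], [0.4355, 0.3145]] [0.204 0.255 0.203]
T [[0.6685, 0.2996], [0.6603, 0.2721], [0.4523, 0.3279], [0.4601, 0.3562]] [0.029 0.215 0.029]
F [[0.6624, 0.2735], [0.4532, 0.3298]] [0.217]
base yaw x -0.3034455189100133 y axis [np.float64(0.29881007594004216), np.float64(0.9543125999989239)]
base centre [0.5262152  0.18270903]
T in base [[0.1009, 0.154], [0.1013, 0.1253], [-0.1139, 0.1165], [-0.1149, 0.1458]]
F [[0.1028, 0.1273], [-0.1136, 0.1185]]
B [[0.1255, 0.0991], [0.1279, -0.1051], [-0.1274, -0.1047], [-0.126, 0.0987]]
board yaw -0.2638569050078918 mid [0.56031517 0.31393082 0.16      ]
B [[276.0, 308.0], [307.0, 246.0], [396.0, 277.0], [369.0, 343.0]]
T [[271.0, 303.0], [276.0, 293.0], [366.0, 322.0], [362.0, 334.0]]
tumbler [232.1, 170.8, 35.7, 38.6] [[0.72309607 0.34985853 0.05      ]]
scissors [175.9, 251.0, 61.9, 39.0] [[0.52012985 0.48278042 0.05      ]]
```

drive_tool([
  {"dx": -8.2, "dy": 0.95, "wz": 17.1, "hand": 85},
  {"dx": -8.2, "dy": 0.95, "wz": 17.1, "hand": 85},
  {"dx": -8.2, "dy": 0.95, "wz": 17.1, "hand": 85},
  {"dx": -8.2, "dy": 0.95, "wz": 17.1, "hand": 85},
  {"dx": -8.2, "dy": 0.95, "wz": 17.1, "hand": 85},
  {"dx": -8.2, "dy": 0.95, "wz": 17.1, "hand": 85},
  {"dx": -8.2, "dy": 0.95, "wz": 17.1, "hand": 85},
  {"dx": -8.2, "dy": 0.95, "wz": 17.1, "hand": 85},
  {"dx": -8.2, "dy": 0.95, "wz": 17.1, "hand": 85},
  {"dx": -8.2, "dy": 0.95, "wz": 17.1, "hand": 85},
  {"dx": -8.2, "dy": 0.95, "wz": 17.1, "hand": 85},
  {"dx": -8.2, "dy": 0.95, "wz": 17.1, "hand": 85},
  {"dx": -8.2, "dy": 0.95, "wz": 17.1, "hand": 85},
  {"dx": -8.2, "dy": 0.95, "wz": 17.1, "hand": 85},
  {"dx": -8.2, "dy": 0.95, "wz": 17.1, "hand": 85},
])

```text
invalid input at $.rows[0]: expected keys dx, dy, dz, wx, wy, wz, hand
```

Run:
```python
from h import *
o=bot.get_obs(); R=Ro.from_quat(o['tool_rot']).as_matrix(); print(o['clock'],o['eef_pos'],'\n',R.round(3),bot.tip_extent,o['joint_pos'].round(2),o['grip_width'],o['ft_force'])
im=snap('top','top1'); snap('side','s1'); a=cv2.imread('pics/top1.png')[100:340,130:400]; b=cv2.imread('pics/s1.png')[220:460,200:500]
cv2.imwrite('pics/c1.png',cv2.resize(np.hstack([a,b]),None,fx=1.4,fy=1.4))
```

```text
0.45 [0.17695934 0.46757681 0.24221367] 
 [[-0.935  0.354 -0.   ]
 [ 0.354  0.935 -0.   ]
 [ 0.    -0.    -1.   ]] 0.011 [1.21 0.24 0.   1.34 0.   1.57] 0.08576011629644643 [-0.06740216 -0.08034801  0.51935484]
```

View pics/c1.png

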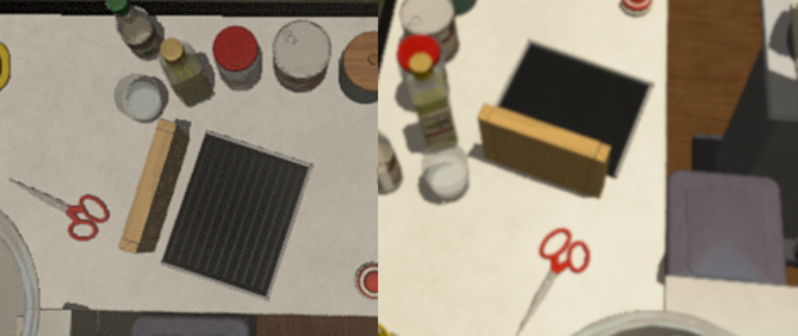

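The row needs all keys, so nothing has moved. The picture shows the scene unchanged.

drive_tool([
  {"dx": -8.2, "dy": 0.95, "dz": 0, "wx": 0, "wy": 0, "wz": 17.1, "hand": 85},
  {"dx": -8.2, "dy": 0.95, "dz": 0, "wx": 0, "wy": 0, "wz": 17.1, "hand": 85},
  {"dx": -8.2, "dy": 0.95, "dz": 0, "wx": 0, "wy": 0, "wz": 17.1, "hand": 85},
  {"dx": -8.2, "dy": 0.95, "dz": 0, "wx": 0, "wy": 0, "wz": 17.1, "hand": 85},
  {"dx": -8.2, "dy": 0.95, "dz": 0, "wx": 0, "wy": 0, "wz": 17.1, "hand": 85},
  {"dx": -8.2, "dy": 0.95, "dz": 0, "wx": 0, "wy": 0, "wz": 17.1, "hand": 85},
  {"dx": -8.2, "dy": 0.95, "dz": 0, "wx": 0, "wy": 0, "wz": 17.1, "hand": 85},
  {"dx": -8.2, "dy": 0.95, "dz": 0, "wx": 0, "wy": 0, "wz": 17.1, "hand": 85},
  {"dx": -8.2, "dy": 0.95, "dz": 0, "wx": 0, "wy": 0, "wz": 17.1, "hand": 85},
  {"dx": -8.2, "dy": 0.95, "dz": 0, "wx": 0, "wy": 0, "wz": 17.1, "hand": 85},
  {"dx": -8.2, "dy": 0.95, "dz": 0, "wx": 0, "wy": 0, "wz": 17.1, "hand": 85},
  {"dx": -8.2, "dy": 0.95, "dz": 0, "wx": 0, "wy": 0, "wz": 17.1, "hand": 85},
  {"dx": -8.2, "dy": 0.95, "dz": 0, "wx": 0, "wy": 0, "wz": 17.1, "hand": 85},
  {"dx": -8.2, "dy": 0.95, "dz": 0, "wx": 0, "wy": 0, "wz": 17.1, "hand": 85},
])

```text
clock: 1.95
eef_pos: [0.5767, 0.3674, 0.2427]
tool_rot: [0.799, 0.601, 0.0, 0.0]
ft_force: [-0.5, -0.0, 0.2]
grip_width: 0.0849
grasp_force: 0.0
```

Run:
```python
from h import *
o=bot.get_obs(); R=Ro.from_quat(o['tool_rot']).as_matrix(); print(o['clock'],o['eef_pos'],'\n',R.round(3),o['joint_pos'].round(2),o['grip_width'],o['ft_force'])
im=snap('top','top2'); snap('side','s2'); a=cv2.imread('pics/top2.png')[100:340,130:400]; b=cv2.imread('pics/s2.png')[220:460,200:500]
cv2.imwrite('pics/c2.png',cv2.resize(np.hstack([a,b]),None,fx=1.4,fy=1.4))
```

```text
1.95 [0.57671297 0.36738322 0.24274238] 
 [[ 0.277  0.961  0.   ]
 [ 0.961 -0.277  0.   ]
 [ 0.     0.    -1.   ]] [0.57 0.63 0.61 1.55 0.   2.42] 0.08487675212338656 [-0.4792848  -0.00958578  0.18000959]
```

View pics/c2.png

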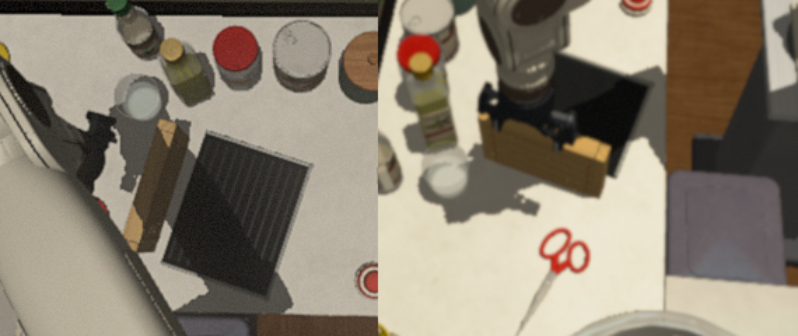

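The gripper stands just outside the board's outer face, centred on it and clear of the tumbler. I'll descend to the upper part of the board.

drive_tool([
  {"dx": 0, "dy": 0, "dz": 0.6, "wx": 0, "wy": 0, "wz": 0, "hand": 85},
  {"dx": 0, "dy": 0, "dz": 1.2, "wx": 0, "wy": 0, "wz": 0, "hand": 85},
  {"dx": 0, "dy": 0, "dz": 1.7, "wx": 0, "wy": 0, "wz": 0, "hand": 85},
  {"dx": 0, "dy": 0, "dz": 2.1, "wx": 0, "wy": 0, "wz": 0, "hand": 85},
  {"dx": 0, "dy": 0, "dz": 2.1, "wx": 0, "wy": 0, "wz": 0, "hand": 85},
  {"dx": -0.1, "dy": 0, "dz": 2.1, "wx": 0, "wy": 0, "wz": 0, "hand": 85},
  {"dx": -0.2, "dy": 0, "dz": 2.1, "wx": 0, "wy": 0, "wz": 0, "hand": 85},
  {"dx": -0.3, "dy": 0, "dz": 2.1, "wx": 0, "wy": 0, "wz": 0, "hand": 85},
  {"dx": -0.4, "dy": 0, "dz": 2.1, "wx": 0, "wy": 0, "wz": 0, "hand": 85},
  {"dx": -0.5, "dy": 0, "dz": 2.1, "wx": 0, "wy": 0, "wz": 0, "hand": 85},
  {"dx": -0.6, "dy": 0, "dz": 2.1, "wx": 0, "wy": 0, "wz": 0, "hand": 85},
])

```text
clock: 3.15
eef_pos: [0.569, 0.3378, 0.1379]
tool_rot: [0.8, 0.6, 0.001, -0.0]
ft_force: [0.3, -0.1, 0.9]
grip_width: 0.0851
grasp_force: 0.6
```

drive_tool([
  {"dx": -0.1, "dy": 0, "dz": 0, "wx": 0, "wy": 0, "wz": 0, "hand": 85},
  {"dx": -0.2, "dy": 0, "dz": 0, "wx": 0, "wy": 0, "wz": 0, "hand": 85},
  {"dx": -0.3, "dy": 0, "dz": 0, "wx": 0, "wy": 0, "wz": 0, "hand": 85},
  {"dx": -0.4, "dy": 0, "dz": 0, "wx": 0, "wy": 0, "wz": 0, "hand": 85},
  {"dx": -0.5, "dy": 0, "dz": 0, "wx": 0, "wy": 0, "wz": 0, "hand": 85},
  {"dx": -0.6, "dy": 0, "dz": 0, "wx": 0, "wy": 0, "wz": 0, "hand": 85},
  {"dx": -0.7, "dy": 0, "dz": 0, "wx": 0, "wy": 0, "wz": 0, "hand": 85},
  {"dx": -0.8, "dy": 0, "dz": 0, "wx": 0, "wy": 0, "wz": 0, "hand": 85},
  {"dx": -0.9, "dy": 0, "dz": 0, "wx": 0, "wy": 0, "wz": 0, "hand": 85},
  {"dx": -1.0, "dy": 0, "dz": 0, "wx": 0, "wy": 0, "wz": 0, "hand": 85},
  {"dx": -1.0, "dy": 0, "dz": 0, "wx": 0, "wy": 0, "wz": 0, "hand": 85},
  {"dx": -1.0, "dy": 0, "dz": 0, "wx": 0, "wy": 0, "wz": 0, "hand": 85},
  {"dx": -1.0, "dy": 0, "dz": 0, "wx": 0, "wy": 0, "wz": 0, "hand": 85},
  {"dx": -1.0, "dy": 0, "dz": 0, "wx": 0, "wy": 0, "wz": 0, "hand": 85},
])

```text
clock: 4.55
eef_pos: [0.5549, 0.2903, 0.1372]
tool_rot: [0.8, 0.6, 0.0, -0.0]
ft_force: [-0.4, -0.4, -0.6]
grip_width: 0.0851
grasp_force: 0.0
```

Run:
```python
from h import *
o=bot.get_obs(); print(o['clock'],o['eef_pos'],o['ft_force'])
im=snap('top','top3'); snap('side','s3'); a=cv2.imread('pics/top3.png')[100:340,130:400]; b=cv2.imread('pics/s3.png')[220:460,200:500]
cv2.imwrite('pics/c3.png',cv2.resize(np.hstack([a,b]),None,fx=1.4,fy=1.4))
```

```text
4.55 [0.55492322 0.2903263  0.13724057] [-0.42709478 -0.40126301 -0.55042109]
```

View pics/c3.png

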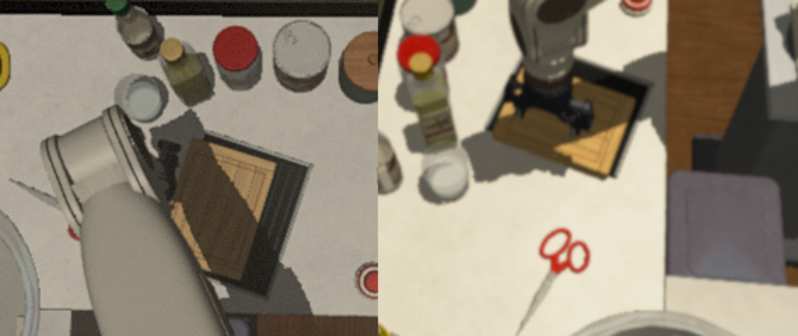

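The board lies flat between the rails, its rear edge near the open edge (side pixels about (279,311) to (369,347)). I'll back off, descend behind it, and push.

drive_tool([
  {"dx": 0.6, "dy": 0, "dz": 0, "wx": 0, "wy": 0, "wz": 0.25, "hand": 85},
  {"dx": 1.2, "dy": 0, "dz": 0, "wx": 0, "wy": 0, "wz": 0.25, "hand": 85},
  {"dx": 1.4, "dy": 0, "dz": 0, "wx": 0, "wy": 0, "wz": 0.25, "hand": 85},
  {"dx": 1.4, "dy": 0, "dz": 0.5, "wx": 0, "wy": 0, "wz": 0.25, "hand": 85},
  {"dx": 1.4, "dy": 0, "dz": 1.0, "wx": 0, "wy": 0, "wz": 0.25, "hand": 85},
  {"dx": 1.4, "dy": 0, "dz": 1.5, "wx": 0, "wy": 0, "wz": 0.25, "hand": 85},
  {"dx": 1.4, "dy": 0, "dz": 1.9, "wx": 0, "wy": 0, "wz": 0.25, "hand": 85},
  {"dx": 1.4, "dy": 0, "dz": 2.2, "wx": 0, "wy": 0, "wz": 0.25, "hand": 85},
  {"dx": 1.4, "dy": 0, "dz": 2.35, "wx": 0, "wy": 0, "wz": 0.25, "hand": 85},
  {"dx": 1.4, "dy": 0, "dz": 2.35, "wx": 0, "wy": 0, "wz": 0.25, "hand": 85},
  {"dx": 1.4, "dy": 0, "dz": 2.35, "wx": 0, "wy": 0, "wz": 0.25, "hand": 85},
])

```text
clock: 5.75
eef_pos: [0.575, 0.3576, 0.0207]
tool_rot: [0.806, 0.591, 0.001, 0.0]
ft_force: [-0.7, 0.8, 0.4]
grip_width: 0.0853
grasp_force: 0.0
```

```bash
cat >> h.py <<'E'
c0=np.array([.5262,.1827]); yaw=-.3034; Rb=np.array([[np.cos(yaw),-np.sin(yaw)],[np.sin(yaw),np.cos(yaw)]])
def st():
    o=bot.get_obs(); R=Ro.from_quat(o['tool_rot']).as_matrix(); print(o['clock'],o['eef_pos'].round(4),'base',((o['eef_pos'][:2]-c0)@Rb).round(4),'F',o['ft_force'].round(1),'yaw',np.arctan2(R[1,1],R[0,1]))
E
python3 -c "from h import *;st()"
```

```text
5.75 [0.575  0.3576 0.0207] base [-0.0056  0.1815] F [-0.7  0.8  0.4] yaw -0.30514865211219483
```

drive_tool([
  {"dx": -0.2, "dy": 0, "dz": 0, "wx": 0, "wy": 0, "wz": 0, "hand": 85},
  {"dx": -0.4, "dy": 0, "dz": 0, "wx": 0, "wy": 0, "wz": 0, "hand": 85},
  {"dx": -0.6, "dy": 0, "dz": 0, "wx": 0, "wy": 0, "wz": 0, "hand": 85},
  {"dx": -0.8, "dy": 0, "dz": 0, "wx": 0, "wy": 0, "wz": 0, "hand": 85},
  {"dx": -0.9, "dy": 0, "dz": 0, "wx": 0, "wy": 0, "wz": 0, "hand": 85},
  {"dx": -1.0, "dy": 0, "dz": 0, "wx": 0, "wy": 0, "wz": 0, "hand": 85},
  {"dx": -1.1, "dy": 0, "dz": 0, "wx": 0, "wy": 0, "wz": 0, "hand": 85},
  {"dx": -1.2, "dy": 0, "dz": 0, "wx": 0, "wy": 0, "wz": 0, "hand": 85},
  {"dx": -1.3, "dy": 0, "dz": 0, "wx": 0, "wy": 0, "wz": 0, "hand": 85},
  {"dx": -1.4, "dy": 0, "dz": 0, "wx": 0, "wy": 0, "wz": 0, "hand": 85},
  {"dx": -1.5, "dy": 0, "dz": 0, "wx": 0, "wy": 0, "wz": 0, "hand": 85},
  {"dx": -1.6, "dy": 0, "dz": 0, "wx": 0, "wy": 0, "wz": 0, "hand": 85},
  {"dx": -1.7, "dy": 0, "dz": 0, "wx": 0, "wy": 0, "wz": 0, "hand": 85},
  {"dx": -1.8, "dy": 0, "dz": 0, "wx": 0, "wy": 0, "wz": 0, "hand": 85},
  {"dx": -1.9, "dy": 0, "dz": 0, "wx": 0, "wy": 0, "wz": 0, "hand": 85},
  {"dx": -2.0, "dy": 0, "dz": 0, "wx": 0, "wy": 0, "wz": 0, "hand": 85},
])

```text
clock: 7.35
eef_pos: [0.5445, 0.2617, 0.02]
tool_rot: [0.806, 0.591, 0.0, -0.0]
ft_force: [1.6, 4.8, 0.3]
grip_width: 0.0852
grasp_force: 2.2
```

```bash
python3 -c "from h import *;st()"
```

```text
7.35 [0.5445 0.2617 0.02  ] base [-0.0062  0.0808] F [1.6 4.8 0.3] yaw -0.30510703880691853
```

Pushing force is about 5 N. I'll go on in small steps until the stop shows in the force.

drive_tool([
  {"dx": -0.04, "dy": 0, "dz": 0, "wx": 0, "wy": 0, "wz": 0, "hand": 85},
  {"dx": -0.08, "dy": 0, "dz": 0, "wx": 0, "wy": 0, "wz": 0, "hand": 85},
  {"dx": -0.12, "dy": 0, "dz": 0, "wx": 0, "wy": 0, "wz": 0, "hand": 85},
  {"dx": -0.16, "dy": 0, "dz": 0, "wx": 0, "wy": 0, "wz": 0, "hand": 85},
])

```text
clock: 7.75
eef_pos: [0.5422, 0.2545, 0.02]
tool_rot: [0.806, 0.592, 0.0, -0.0]
ft_force: [1.8, 4.0, 1.3]
grip_width: 0.085
grasp_force: 2.4
```

```bash
python3 -c "from h import *;st()"
```

```text
7.75 [0.5422 0.2545 0.02  ] base [-0.0062  0.0733] F [1.8 4.  1.3] yaw -0.30485117352025265
```

drive_tool([
  {"dx": -0.03, "dy": 0, "dz": 0, "wx": 0, "wy": 0, "wz": 0, "hand": 85},
  {"dx": -0.06, "dy": 0, "dz": 0, "wx": 0, "wy": 0, "wz": 0, "hand": 85},
  {"dx": -0.09, "dy": 0, "dz": 0, "wx": 0, "wy": 0, "wz": 0, "hand": 85},
])

```text
clock: 8.05
eef_pos: [0.5419, 0.2536, 0.0204]
tool_rot: [0.806, 0.592, 0.003, -0.002]
ft_force: [3.2, 14.1, -2.3]
grip_width: 0.0848
grasp_force: 7.6
```

```bash
python3 -c "from h import *;st()"
```

```text
8.05 [0.5419 0.2536 0.0204] base [-0.0062  0.0723] F [ 3.2 14.1 -2.3] yaw -0.3037381631014265
```

The stop is reached: the tool stalled and the force rose to 14 N. A little more seats it square, then I back off, rise and look.

drive_tool([
  {"dx": -0.05, "dy": 0, "dz": 0, "wx": 0, "wy": 0, "wz": 0, "hand": 85},
  {"dx": -0.05, "dy": 0, "dz": 0, "wx": 0, "wy": 0, "wz": 0, "hand": 85},
  {"dx": 0.2, "dy": 0, "dz": 0, "wx": 0, "wy": 0, "wz": 0, "hand": 85},
  {"dx": 0.6, "dy": 0, "dz": 0, "wx": 0, "wy": 0, "wz": 0, "hand": 85},
  {"dx": 1.2, "dy": 0, "dz": 0, "wx": 0, "wy": 0, "wz": 0, "hand": 85},
  {"dx": 1.6, "dy": 0, "dz": -0.5, "wx": 0, "wy": 0, "wz": 0, "hand": 85},
  {"dx": 1.8, "dy": 0, "dz": -1.5, "wx": 0, "wy": 0, "wz": 0, "hand": 85},
  {"dx": 1.8, "dy": 0, "dz": -2.5, "wx": 0, "wy": 0, "wz": 0, "hand": 85},
  {"dx": 1.8, "dy": 0, "dz": -3.5, "wx": 0, "wy": 0, "wz": 0, "hand": 85},
  {"dx": 1.8, "dy": -1.0, "dz": -4.2, "wx": 0, "wy": 0, "wz": 0, "hand": 85},
  {"dx": 1.8, "dy": -2.0, "dz": -4.2, "wx": 0, "wy": 0, "wz": 0, "hand": 85},
  {"dx": 1.8, "dy": -3.0, "dz": -4.2, "wx": 0, "wy": 0, "wz": 0, "hand": 85},
  {"dx": 1.8, "dy": -4.0, "dz": -4.2, "wx": 0, "wy": 0, "wz": 0, "hand": 85},
  {"dx": 1.8, "dy": -5.0, "dz": -4.2, "wx": 0, "wy": 0, "wz": 0, "hand": 85},
  {"dx": 1.8, "dy": -5.0, "dz": -4.2, "wx": 0, "wy": 0, "wz": 0, "hand": 85},
])

```text
clock: 9.55
eef_pos: [0.3245, 0.4098, 0.2291]
tool_rot: [0.805, 0.593, -0.003, 0.001]
ft_force: [-1.0, 0.5, -0.6]
grip_width: 0.0849
grasp_force: 0.0
```

Run:
```python
from h import *
st()
im=snap('top','top4'); snap('side','s4'); a=cv2.imread('pics/top4.png')[175:325,220:375]; b=cv2.imread('pics/s4.png')[235:385,255:410]
cv2.imwrite('pics/c4.png',cv2.resize(np.hstack([a,b]),None,fx=2.5,fy=2.5,interpolation=cv2.INTER_CUBIC))
```

```text
9.55 [0.3245 0.4098 0.2291] base [-0.2603  0.1565] F [-1.   0.5 -0.6] yaw -0.30056124915881266
```

View pics/c4.png

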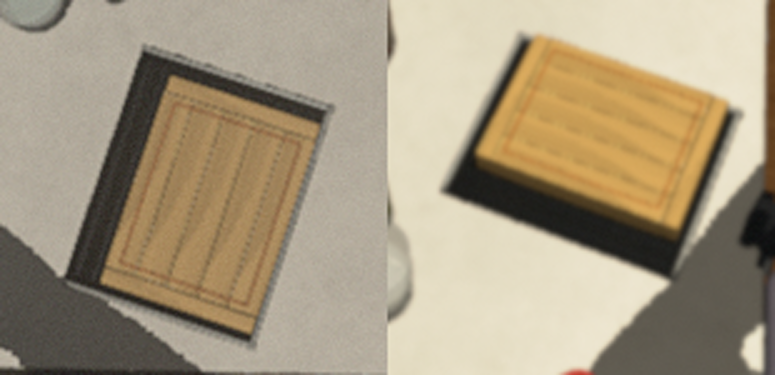

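The board lies flat with its leading edge against the stop rail (crop corners (322,125) to (253,335), parallel to the rail within about 0.5°). The gap at each side rail is clear and the arm is free.

```bash
python3 -c "from workcell import bot;print(bot.job_done())"
```

```text
the job is handed in; nothing more can be done
None
```

I tipped the prep board into the base and pushed it until its leading edge met the stop rail; in the last pictures it lies flat, between the side rails and square to the rail within about 0.5°, and the job is handed in with no verdict shown.

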